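Click the stop collar onto the sole press guide post

TASK

Fit the red stop collar on the steel guide post of the blue sole press bed: set it over the post and slide it down, without forcing it, until the post's sprung balls click into the groove inside the collar, then let go and leave it hanging there, not pushed on past the click. Leave the shoe, the glue tin and the hammer alone.

Things in the scene. Friction and masses are not known exactly. Their poses are not given: they have to be found in the camera images.
- collar_mid (a point): Centre of the red metal stop collar: an octagonal sleeve 44 mm across flats, 60 mm tall, standing loose and upright on the table, right way up, 0.11 to 0.18 kg. z is its axis, one of its eight flats looks along x. A round bore 26.6 mm wide runs right through it, widened to 32 mm over 2 mm at both ends.
- collar_groove (a point): Centre of the ring groove in the collar's bore, on its axis 16 mm below its centre, 14 mm above its lower end; a black line round the outside marks its level. It is 10.8 mm tall, 32 mm wide. Its lower edge is 8.6 mm above the lower end.
- bed: Fixed blue press bed, a 150 x 240 x 40 mm block. Origin at table height under the axis of its steel guide post, which stands near one end. A yellow ribbed pad, up to 54 mm above the table, begins 56 mm from the post's axis towards +y. A ring 42 mm wide, 8 mm high lies round the post's foot.
- post_tip (a point): Centre of the top of the fixed upright steel guide post, 170 mm above the table. The post is 24 mm in diameter with a hemispherical top and is straight down to the bed. z is its axis, upwards.
- ball_zone (a point): Point on the post's axis 36 mm below its tip. Two opposed brass detent balls stand 3.5 mm out of the post along this frame's +x and -x, both at one height that differs every time: up to 18 mm above or below this point, not given more exactly. Springs hold them out (about 4 N each at first touch, 2 N more per mm).
- collar_end (a point): Centre of the collar's lower end, 30 mm below its centre. Its bore meets the balls when the groove is some 16 mm above them. Pushing over them takes 6 to 14 N; then 2 to 6 N of drag while moving, and it stays if released. When the groove comes level the balls snap out (click): for 3 to 4 mm they pull the collar down, then within 2 mm resistance climbs again to 6 to 14 N. Past that it rides on too low.
- shoe: White sports shoe, 270 mm long, 90 mm wide, 90 mm tall, standing on its sole; origin under its middle, toe to +x of its frame. A bystander.
- glue_tin: Yellow glue tin, 64 mm in diameter, 70 mm tall; origin under its centre. A bystander.
- hammer: Hammer lying on the table along its x axis, 240 mm long, head (at +x) up to about 100 mm across and 30 mm tall; origin under its middle. A bystander.
There are look-alikes about, which are no part of the job. Of the things shaped like the part that bears collar_mid, the red one is meant.

How it is judged:
On the way, in this order (a step that is already met when the one before it is completed fails the run):
1. the collar is lifted clear of the table and held over the post (horizontal distance between collar_groove and post_tip below 0.02 m and z of collar_groove in the frame of post_tip above 0 m), for 0.05 s.
2. the collar is slid to the click while still held (horizontal distance between collar_groove and detent_mid below 0.004 m and z of collar_groove in the frame of detent_mid between -0.002 and 0.002 m and contact force between collar and the fingers above 0.5 N), for 0.3 s.
At the end, for the whole second after the job is handed in: The collar hangs upright on the post (within 0.15 rad) with the detent balls in its groove: the groove within 2 mm of the balls' height and within 4 mm of the post's axis, at rest and released (horizontal distance between collar_groove and detent_mid below 0.004 m and z of collar_groove in the frame of detent_mid between -0.002 and 0.002 m and angle between collar_groove's own z axis and vertical below 0.15 rad and linear speed of collar below 0.01 m/s); the robot touches nothing.
It fails at once if the collar is forced against the post, its balls or the bed with more than 40 N (contact force between collar and bed above 40 N or contact force between collar and detent above 40 N).
It fails at once if the shoe, the glue tin or the hammer is moved more than 15 mm (distance of any of shoe, glue_tin, hammer from where it was at the start of the episode above 0.015 m).
It also fails if it takes over 53 s, if anything falls off the work surface, if the arm or the gripper's body presses on something with over 40 N, if the wrist force passes 120 N, or if a joint passes its speed limit or range.

ROBOT

A 7-joint arm with a two-finger parallel gripper is mounted at the origin on the work surface. World frame = base frame: x ahead of the robot, y to its left, z up, the work surface at z = 0. Lengths are in m, angles in rad, forces in N, time in s.
With the tool pointing down it reaches from about 0.4 to 0.85 m from the base axis. Payload 10.4 kg.
Tool frame: the origin (TCP) lies at the centre of the arm's flange, where the gripper is bolted on; the fingertips stand 173 mm ahead of it and the grasp point (between the pads) lies 155 mm ahead of it; z points along the fingers, y is the line along which they close (so a half turn about z gives the same grasp; the last joint's range is limited). The gripper opens to 85 mm and grips with 20 to 120 N. Pads are 22 mm wide; open, the fingers measure 114 mm over their backs; the gripper's body (76 mm by 85 mm) begins 54 mm behind the grasp point. The pads swing forward as they close: fully open they stand 13 mm farther back than shut.
Start: joints at [1.301, 0.332, -0.065, 1.46, 0.022, 1.35, -0.088], TCP at [0.153, -0.606, 0.405] pointing down, gripper open.
Joint ranges: [-2.6, 2.6], [-0.5, 2.12], [-1.47, 1.34], [0.16, 2.42], [-1.27, 4.41], [0.06, 2.06], [-2.6, 2.6]. Speed limits (rad/s): [2.22, 2.22, 2.79, 2.79, 3.14, 3.14, 3.14].

INTERFACE

Orientations are given as a unit quaternion [x, y, z, w].
In Python, from workcell import manip, viewer, finder gives the robot as it stands.
- The arm moves only by the tool arm_command, never from a script. Its argument "plan" is a list of rows, each an object with "dp": the shift along the tool's x, y, z in mm, a list of three; "spin": the turn about the tool's z in rad. A call has 1 to 5 rows; each row shifts and turns the commanded pose from where the row before left it, along the tool's axes as they then stand; what a row does not reach is not made up. A row lasts 1/10 s, in which the tool goes at most 50 mm and 8.59 degrees, less where a joint would pass 70% of its speed; a pose out of reach is approached as far as the arm can. A call is refused whole if a number of a shift passes 50 or a number of a turn 0.15, either way. A call with a gripper value outside its range is refused whole. "grip" is the closure, from -1 (fully open) to 1 (shut), set as the call begins (left out, the last holds). The fingers move at their own pace and stop on an object; "newtons" is the grip in N (left out, the last holds). Time passes only in rows, so rows that do not move let the fingers close. It gives the time, the measured TCP pose, the force, the opening and the grip force at its end, in the units of the state.
- manip.get_obs(): the state, without advancing time (a new reading comes with each control period).
- viewer.camera(name): name is "scene" or "top" or "wrist"; returns the picture (480x640x3 uint8, blue, green, red); there is no depth.
- viewer.camera_params(name): a dict with "vertical_fov" (degrees; the focal length in pixels is half the picture's height over the tangent of half this angle, whatever the lens; pixels are square), "cx", "cy" (the principal point, pixels), "R" (3x3) and "t" (3): a world point X has camera coordinates R X + t; the wrist camera has in their place "T_tool_cam" (4x4, takes a point from camera to tool coordinates, whose origin is the TCP and whose axes are the flange's). Camera axes: x right, y down, z forward; pixel columns grow to the right and rows downward; lengths in m; the calibration is good to about 2 mm. A picture is of the moment at which its call begins: read the wrist's pose just before it. camera_params takes no time and is no camera call.
- manip.hand_in(): hands the job in; it is judged then, once.
Trained networks look in the newest picture that a camera, given by its name, has taken for a name from the list of things; names that differ only in an ending like _2 or _b are one class to them, and where a whole thing is asked for, a point or a joint stands for the part that bears it (a point fixed in the world has none). Each returns a list of dicts, best first, with "score" (0 to 1); they miss things now and then, are a little off and sometimes report something else, mostly with a low value. They report only what shows in the picture. A call takes as long as a camera call. They do not tell look-alikes from the thing itself.
- finder.find_in(camera, thing): "position" ([x, y, z] in m, in world coordinates, good to about 4 mm: the middle of the surface that is visible of it).
The state is a dict: "clock": time; "joint_pos": joint angles; "joint_velocities": joint speeds; "tau": joint torques, N m; "position": TCP position; "ee_rot": TCP orientation; "ft_force": force on the tool from outside, world axes, zero at the start; "torque": the same for the moment, N m; "grip_width": opening from 0.0 (shut) to 1.0 (fully open); "grasp_force": force on a finger pad.
Only numpy, scipy, OpenCV 4.12 (cv2) and the standard library are available. Lean on these libraries where they do the work, as an engineer would, in place of code of your own. Each camera call takes 0.05 s, during which the arm holds its last target. There are 200 camera calls.

## Working session

There is one attempt and no reset: what is moved stays moved. The work goes in short steps, Python scripts to look and compute and a tool call to move; the robot and the scene stay as the last step left them, time stands still between calls to the robot, and variables do not carry over. Pictures are saved under pics/ and viewed, at most 10 in all, crops included, and the job is handed in when it is done.

Besides the shell and the picture viewer there is one more tool, called after ">>>" as a command line: name --argument value ..., lists and objects as JSON in quotes. arm_command: Moves the arm, as the interface text tells. Its arguments: {"type":"object","properties":{"plan":{"type":"array","items":{"type":"object","properties":{"dp":{"type":"array","items":{"type":"number"}},"spin":{"type":"number"}}}},"grip":{"type":"number"},"newtons":{"type":"number"}},"required":["plan"]}

```bash
mkdir -p pics
python3 - <<'E'
from workcell import manip, viewer, finder
import cv2
o=manip.get_obs();print(o)
for c in ("scene","top"):
    cv2.imwrite(f"pics/{c}0.png",viewer.camera(c))
    for n in ("collar_mid","post_tip","shoe","glue_tin","hammer","ball_zone"):
        print(c,n,[(round(d['score'],2),[round(float(v),3) for v in d['position']]) for d in finder.find_in(c,n)][:4])
print(viewer.camera_params("wrist"),viewer.camera_params("top"))
E
```

```text
{'clock': 0.0, 'joint_pos': array([ 1.30139601,  0.33286702, -0.06470397,  1.4609131 ,  0.02160726,
        1.34991171, -0.0885208 ]), 'joint_velocities': array([ 0.00117737,  0.00032676, -0.00043828, -0.00122822,  0.00027733,
        0.00139484,  0.00119534]), 'tau': array([ 8.71953780e-04, -6.25444937e+01,  4.91745584e-02, -3.91592181e+01,
        1.60894962e-02,  1.00778328e-02, -4.41980217e-05]), 'position': array([ 0.15266569, -0.60593996,  0.40393228]), 'ee_rot': array([ 9.92395309e-01,  1.23089638e-01, -1.21305337e-04, -6.91117368e-04]), 'ft_force': array([-0.32816915, -1.03204198, -0.32577402]), 'torque': array([-0.06042107, -0.06431106, -0.01788945]), 'grasp_force': 0.0, 'grip_width': 0.9978980011881994}
scene collar_mid [(0.98, [0.465, -0.148, 0.05]), (0.83, [0.554, -0.15, 0.043]), (0.79, [0.624, -0.135, 0.048]), (0.67, [0.593, -0.243, 0.047])]
scene post_tip [(0.9, [0.565, 0.263, 0.044])]
scene shoe [(0.59, [0.784, 0.046, 0.06])]
scene glue_tin [(0.75, [0.645, 0.003, 0.063])]
scene hammer [(0.56, [0.467, -0.003, 0.024])]
scene ball_zone [(0.8, [0.561, 0.259, 0.047])]
top c
[... 446 characters left out ...]
09542, 'cx': 321.4702104529997, 'cy': 238.05353250484603, 'T_tool_cam': array([[-1.24962733e-04, -9.52644813e-01, -3.04085260e-01,
         7.77226884e-02],
       [ 9.99999981e-01, -7.45604296e-05, -1.77361849e-04,
         1.28484504e-04],
       [ 1.46290117e-04, -3.04085276e-01,  9.52644804e-01,
         3.03657146e-02],
       [ 0.00000000e+00,  0.00000000e+00,  0.00000000e+00,
         1.00000000e+00]])} {'vertical_fov': 51.31921755055394, 'cx': 322.2070001728727, 'cy': 242.0499803302409, 'R': array([[-0.02104879, -0.99956258, -0.02077491],
       [-0.98992254,  0.02374733, -0.13960456],
       [ 0.14003684,  0.01762704, -0.98998938]]), 't': array([0.00857325, 0.59435285, 0.90928005])}
```

View pics/top0.png

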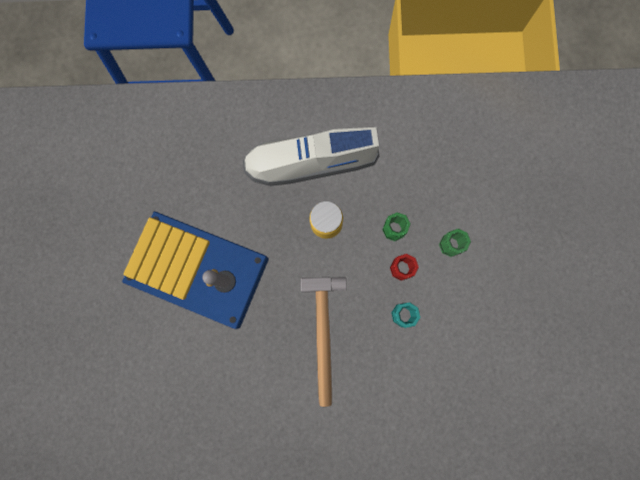

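View pics/scene0.png

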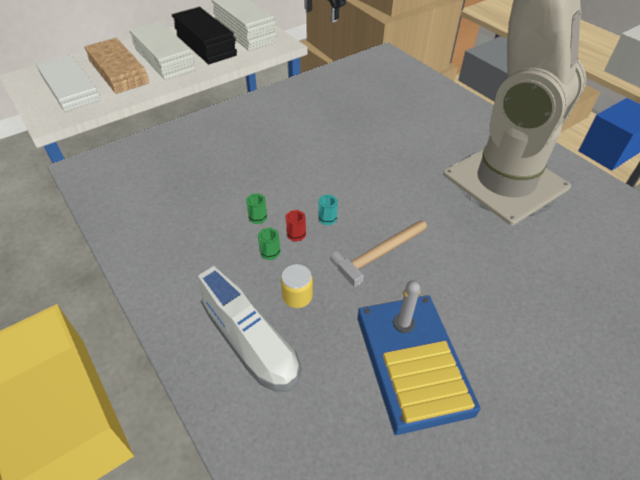

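```bash
cat > h.py <<'E'
from workcell import manip, viewer, finder
import cv2, numpy as np
from scipy.spatial.transform import Rotation as Ro
def cam(c,o=None):
    p=viewer.camera_params(c); f=240/np.tan(np.radians(p['vertical_fov'])/2)
    if c=="wrist":
        T=np.eye(4);T[:3,:3]=Ro.from_quat(o['ee_rot']).as_matrix();T[:3,3]=o['position']
        W=np.linalg.inv(T@p['T_tool_cam']);R,t=W[:3,:3],W[:3,3]
    else: R,t=np.array(p['R']),np.array(p['t'])
    K=np.array([[f,0,p['cx']],[0,f,p['cy']],[0,0,1]])
    return K,R,t
def at_z(C,u,z):
    K,R,t=C; d=R.T@np.linalg.inv(K)@[u[0],u[1],1]; c=-R.T@t
    return c+d*(z-c[2])/d[2]
def tool(o,p):  # world offset of p from the grasp point, in tool axes, mm
    return (Ro.from_quat(o['ee_rot']).inv().apply(np.array(p)-o['position'])-[0,0,.155])*1000
E
python3 - <<'E'
from h import *
np.set_printoptions(precision=4,suppress=True)
T=cam("top");S=cam("scene");o=manip.get_obs()
print(Ro.from_quat(o['ee_rot']).as_matrix())
print("tip",at_z(T,(209,276),.163),at_z(S,(413,287),.163))
print("foot",at_z(T,(225,281),.048),at_z(S,(404,324),.048))
im=cv2.imread("pics/top0.png").astype(int);m=((im[...,2]>100)&(im[...,1]<60)&(im[...,0]<60)).astype(np.uint8)
cs=max(cv2.findContours(m,0,1)[0],key=len);print(cv2.boundingRect(cs))
for u in((404,266),):
    p=at_z(T,u,.06);print("col",p,tool(o,[p[0],p[1],.03]))
print(at_z(S,(296,215),.06))
print([at_z(T,u,.04)[:2] for u in((267,258),(239,327),(123,280),(155,212))])
E
```

```text
[[ 0.9697  0.2443  0.    ]
 [ 0.2443 -0.9697 -0.0001]
 [ 0.      0.0001 -1.    ]]
tip [0.5251 0.1811 0.163 ] [0.5276 0.1848 0.163 ]
foot [0.524  0.1792 0.048 ] [0.5289 0.1867 0.048 ]
(391, 254, 27, 26)
col [ 0.5435 -0.1553  0.06  ] [ 489.0833 -341.6302  219.7155]
[ 0.5413 -0.1594  0.06  ]
[array([0.5665, 0.1009]), array([0.4381, 0.1541]), array([0.5308, 0.3758]), array([0.6612, 0.3179])]
```

>>> arm_command --plan '[{"dp": [38,-26,5]},{"dp": [38,-26,5]},{"dp": [38,-26,5]},{"dp": [38,-26,5]},{"dp": [38,-26,5]}]' --grip -1

```text
invalid input at $.plan[0]: expected keys dp, spin
```

>>> arm_command --plan '[{"dp": [38,-26,5]},{"dp": [38,-26,5]},{"dp": [38,-26,5]},{"dp": [38,-26,5]},{"dp": [38,-26,5]}]'

```text
invalid input at $.plan[0]: expected keys dp, spin
```

>>> arm_command --plan '[{"dp": [37,-27,5]},{"dp": [37,-27,5]},{"dp": [37,-27,5]},{"dp": [0,0,0]},{"dp": [0,0,0]}]'

```text
invalid input at $.plan[0]: expected keys dp, spin
```

Run:
```python
from h import *
o=manip.get_obs();print(o['clock'],o['position'],o['ee_rot'])
im=viewer.camera("wrist");cv2.imwrite("pics/w1.png",im);C=cam("wrist",o)
i=im.astype(int);m=((i[...,2]>90)&(i[...,1]<70)&(i[...,0]<70)).astype(np.uint8)
c=max(cv2.findContours(m,0,1)[0],key=cv2.contourArea);print(cv2.boundingRect(c))
print(finder.find_in("wrist","collar_mid")[:3])
```

```text
0.7 [ 0.15268574 -0.60606695  0.40473987] [9.92396997e-01 1.23078020e-01 5.66506080e-06 3.67960880e-05]Traceback (most recent call last):
  File "<stdin>", line 5, in <module>
ValueError: max() iterable argument is empty
```

View pics/w1.png

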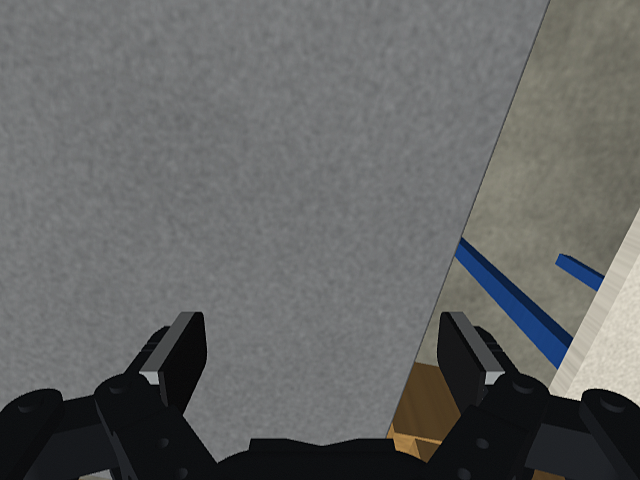

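The picture shows only bare table and the fingers, since the moves were refused. Each row needs a spin, so I'll add one.

>>> arm_command --plan '[{"dp": [38,-26,5],"spin": 0},{"dp": [38,-26,5],"spin": 0},{"dp": [38,-26,5],"spin": 0},{"dp": [38,-26,5],"spin": 0},{"dp": [38,-26,5],"spin": 0}]' --grip -1

```text
clock: 1.25
position: [0.3061, -0.432, 0.3798]
ee_rot: [0.992, 0.123, 0.0, 0.0]
ft_force: [-0.4, -1.1, 0.1]
grip_width: 1.0
grasp_force: 0.0
```

>>> arm_command --plan '[{"dp": [38,-26,5],"spin": 0},{"dp": [38,-26,5],"spin": 0},{"dp": [38,-26,5],"spin": 0},{"dp": [38,-26,5],"spin": 0},{"dp": [38,-26,5],"spin": 0}]'

```text
clock: 1.75
position: [0.4586, -0.2595, 0.3549]
ee_rot: [0.992, 0.123, 0.0, 0.0]
ft_force: [0.2, -0.1, -0.7]
grip_width: 0.999
grasp_force: 0.0
```

>>> arm_command --plan '[{"dp": [37,-27,5],"spin": 0},{"dp": [37,-27,5],"spin": 0},{"dp": [37,-27,5],"spin": 0},{"dp": [0,0,0],"spin": 0},{"dp": [0,0,0],"spin": 0}]'

```text
clock: 2.25
position: [0.546, -0.1545, 0.3394]
ee_rot: [0.992, 0.124, -0.0, -0.0]
ft_force: [0.1, -0.5, -0.7]
grip_width: 0.996
grasp_force: 0.0
```

Run:
```python
from h import *
o=manip.get_obs();print(o['clock'],o['position'],o['ee_rot'])
im=viewer.camera("wrist");cv2.imwrite("pics/w2.png",im);C=cam("wrist",o)
i=im.astype(int);m=((i[...,2]>90)&(i[...,1]<70)&(i[...,0]<70)).astype(np.uint8)
c=cv2.findContours(m,0,1)[0]
if c: print(cv2.boundingRect(max(c,key=cv2.contourArea)))
for d in finder.find_in("wrist","collar_mid")[:3]:print(d)
```

```text
2.25 [ 0.54595278 -0.15445001  0.33944919] [ 9.92247519e-01  1.24277131e-01 -1.66205436e-04 -1.70170459e-04]
(292, 188, 68, 81)
{'position': [0.6198, -0.145, 0.0607], 'score': 0.82}
{'position': [0.47, -0.1565, 0.0506], 'score': 0.69}
{'position': [0.5939, -0.254, 0.0517], 'score': 0.67}
```

View pics/w2.png

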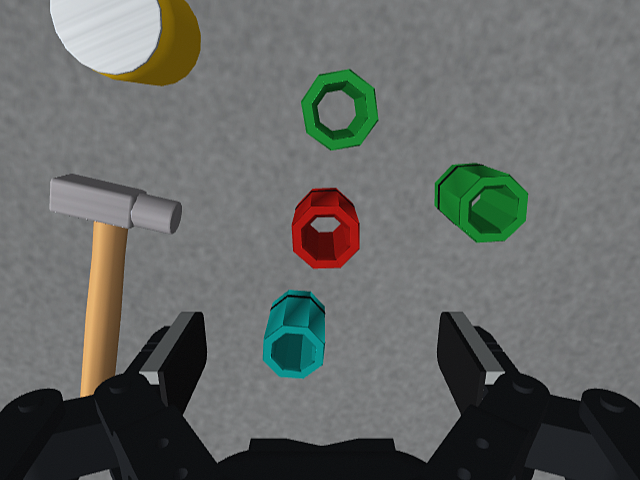

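Run:
```python
from h import *
o=manip.get_obs();C=cam("wrist",dict(position=o['position'],ee_rot=o['ee_rot']))
im=cv2.imread("pics/w2.png")
K,R,t=C
Rt=Ro.from_quat(o['ee_rot']).as_matrix()
# tool-aligned plan at z=.06: right=tool y, up=tool x, 5 px/mm... centred on guess
g=at_z(C,(326,236),.06);print("g",g,tool(o,[g[0],g[1],.03]))
s=6;pts=[];src=[]
for a,b in((-40,-40),(40,-40),(40,40),(-40,40)):
    X=g+(Rt[:,0]*a+Rt[:,1]*b)/1000;X[2]=.06
    q=K@(R@X+t);src.append(q[:2]/q[2]);pts.append((240+b*s,240-a*s))
H=cv2.getPerspectiveTransform(np.float32(src),np.float32(pts))
r=cv2.warpPerspective(im,H,(480,480),flags=cv2.INTER_CUBIC)
for k in range(8):
    a=np.radians(22.5+45*k); 
v=[(240+22/np.cos(np.pi/8)*s*np.cos(np.radians(22.5+45*k)),240+22/np.cos(np.pi/8)*s*np.sin(np.radians(22.5+45*k))) for k in range(8)]
cv2.polylines(r,[np.int32(v)],True,(255,255,255),1)
cv2.imwrite("pics/r2.png",r)
```

```text
g [ 0.54528741 -0.15984192  0.06      ] [ -0.45475107   3.01312401 154.72324662]
```

View pics/r2.png

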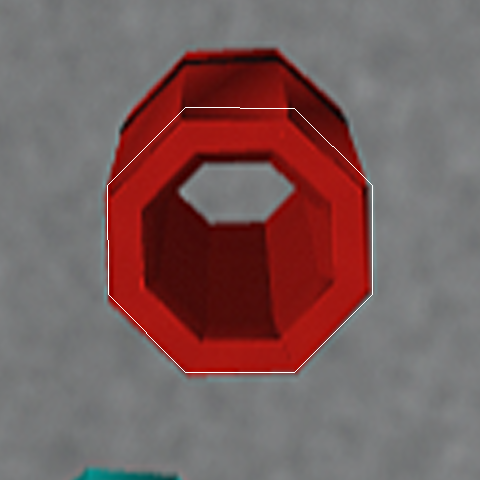

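The rectified view shows the red octagon centred at about (238,246). Its flats are square to the tool, and the groove line is near its lower end. I'll descend now.

>>> arm_command --plan '[{"dp": [-1.3,2.7,35],"spin": 0},{"dp": [0,0,35],"spin": 0},{"dp": [0,0,35],"spin": 0},{"dp": [0,0,26],"spin": 0},{"dp": [0,0,20],"spin": 0}]'

```text
clock: 2.85
position: [0.5437, -0.1601, 0.1871]
ee_rot: [0.993, 0.122, -0.001, 0.0]
ft_force: [-0.1, 0.4, 0.1]
grip_width: 1.001
grasp_force: 0.0
```

>>> arm_command --plan '[{"dp": [0,0,0],"spin": 0},{"dp": [0,0,0],"spin": 0},{"dp": [0,0,0],"spin": 0},{"dp": [0,0,0],"spin": 0},{"dp": [0,0,0],"spin": 0}]' --grip 1 --newtons 70

```text
clock: 3.35
position: [0.5456, -0.1589, 0.1906]
ee_rot: [0.992, 0.123, 0.001, 0.001]
ft_force: [-1.4, -1.6, 7.0]
grip_width: 0.506
grasp_force: 71.6
```

>>> arm_command --plan '[{"dp": [0,0,0],"spin": 0},{"dp": [0,0,0],"spin": 0},{"dp": [0,0,0],"spin": 0}]'

```text
clock: 3.65
position: [0.5456, -0.1589, 0.1905]
ee_rot: [0.992, 0.123, 0.001, 0.001]
ft_force: [-1.3, -1.1, 8.2]
grip_width: 0.508
grasp_force: 71.6
```

>>> arm_command --plan '[{"dp": [0,0,-40],"spin": 0},{"dp": [0,0,-45],"spin": 0},{"dp": [0,0,-45],"spin": 0},{"dp": [0,0,-45],"spin": 0},{"dp": [0,-20,-30],"spin": 0}]'

```text
clock: 4.15
position: [0.5399, -0.1411, 0.3977]
ee_rot: [0.993, 0.121, 0.002, 0.001]
ft_force: [0.4, 0.1, -2.0]
grip_width: 0.502
grasp_force: 71.6
```

>>> arm_command --plan '[{"dp": [0,-45,0],"spin": 0},{"dp": [0,-45,0],"spin": 0},{"dp": [0,-45,0],"spin": 0},{"dp": [0,-45,0],"spin": 0},{"dp": [0,-45,0],"spin": 0}]'

```text
clock: 4.65
position: [0.4841, 0.0809, 0.3944]
ee_rot: [0.992, 0.123, 0.001, 0.0]
ft_force: [1.3, -0.1, -1.7]
grip_width: 0.505
grasp_force: 71.8
```

>>> arm_command --plan '[{"dp": [0,-45,0],"spin": 0},{"dp": [-6,-40,0],"spin": 0},{"dp": [0,-7,0],"spin": 0},{"dp": [0,0,0],"spin": 0},{"dp": [0,0,0],"spin": 0}]'

```text
clock: 5.15
position: [0.4572, 0.1658, 0.3938]
ee_rot: [0.992, 0.122, 0.0, 0.0]
ft_force: [0.3, 0.2, 0.2]
grip_width: 0.51
grasp_force: 71.8
```

Run:
```python
from h import *
o=manip.get_obs();print(o['clock'],o['position'],o['ee_rot'],o['ft_force'],o['grip_width'])
im=viewer.camera("wrist");cv2.imwrite("pics/w3.png",im);cv2.imwrite("pics/s3.png",viewer.camera("scene"))
for n in("post_tip","collar_mid"):print(n,finder.find_in("wrist",n)[:2])
```

```text
5.15 [0.45716586 0.16576218 0.39383719] [9.92477335e-01 1.22427724e-01 1.71299380e-04 4.02977533e-04] [0.31569175 0.1839092  0.23916737] 0.5104670044721042
post_tip [{'position': [0.5428, 0.2201, 0.0431], 'score': 0.91}]
collar_mid [{'position': [0.456, -0.1374, 0.0124], 'score': 0.78}, {'position': [0.4645, 0.164, 0.2608], 'score': 0.74}]
```

View pics/w3.png

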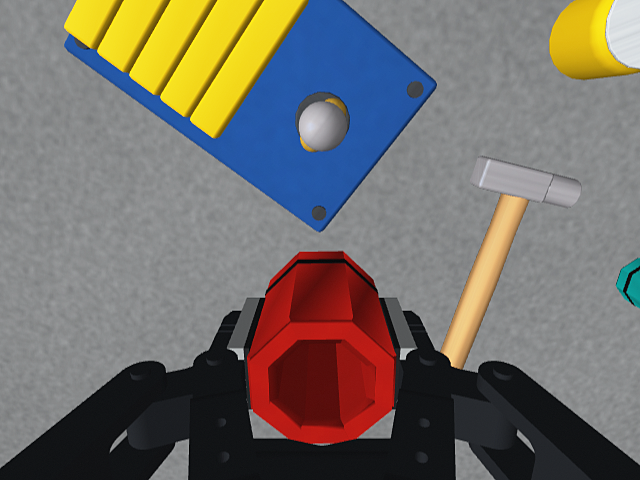

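Run:
```python
from h import *
np.set_printoptions(precision=2,suppress=True)
o=manip.get_obs();C=cam("wrist",o)
im=cv2.imread("pics/w3.png")
g=cv2.cvtColor(im,cv2.COLOR_BGR2GRAY)
sub=cv2.resize(im[90:160,285:365],None,fx=8,fy=8,interpolation=cv2.INTER_CUBIC)
s2=cv2.resize(im[300:460,230:410],None,fx=3,fy=3,interpolation=cv2.INTER_CUBIC)
cv2.imwrite("pics/c3.png",sub)
hsv=cv2.cvtColor(im,cv2.COLOR_BGR2HSV)
m=((hsv[...,1]<60)&(hsv[...,2]>95)).astype(np.uint8);m[:90]=0;m[160:]=0;m[:,:290]=0;m[:,360:]=0
c=max(cv2.findContours(m,0,1)[0],key=cv2.contourArea);e=cv2.minEnclosingCircle(c);print(e,cv2.contourArea(c),cv2.fitEllipse(c))
for u in((323,126),e[0]):
    p=at_z(C,u,.158);print(p*1000,tool(o,p))
# bright top face of collar
t=((hsv[...,2]>150)&(hsv[...,1]>150)&((hsv[...,0]<8)|(hsv[...,0]>172))).astype(np.uint8)
c=max(cv2.findContours(t,0,1)[0],key=cv2.contourArea);b=cv2.boundingRect(c);print(b)
u=(b[0]+b[2]/2,b[1]+b[3]/2);print(tool(o,at_z(C,u,o['position'][2]-.1305)))
for v in ((u[0],b[1]),(u[0],b[1]+b[3])):print(tool(o,at_z(C,v,o['position'][2]-.1305)))
```

```text
((321.6739196777344, 125.5), 24.774024963378906) 1629.0 ((320.2063293457031, 124.6374740600586), (42.33500289916992, 49.344520568847656), 20.501720428466797)
[525.54 181.84 158.  ] [70.19  0.85 80.63]
[525.61 182.53 158.  ] [70.43  0.2  80.63]
(247, 265, 147, 179)
[ 10.47  -0.18 -24.5 ]
[ 38.19  -0.15 -24.51]
[-21.97  -0.2  -24.5 ]
```

View pics/c3.png

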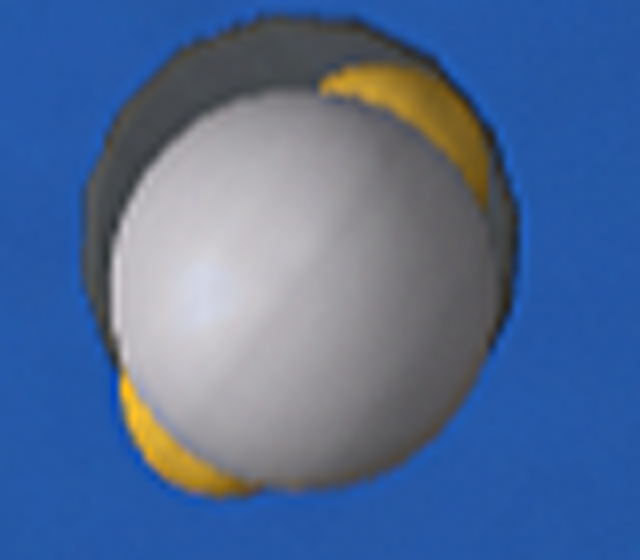

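>>> arm_command --plan '[{"dp": [25,1,0],"spin": 0},{"dp": [25,0,0],"spin": 0},{"dp": [20,0,0],"spin": 0},{"dp": [0,0,0],"spin": 0},{"dp": [0,0,0],"spin": 0}]'

```text
clock: 5.85
position: [0.5251, 0.1826, 0.3932]
ee_rot: [0.992, 0.123, -0.001, -0.0]
ft_force: [-0.2, 0.2, -0.9]
grip_width: 0.509
grasp_force: 71.8
```

>>> arm_command --plan '[{"dp": [0,0,10],"spin": 0},{"dp": [0,0,10],"spin": 0},{"dp": [0,0,5],"spin": 0},{"dp": [0,0,0],"spin": 0},{"dp": [0,0,0],"spin": 0}]'

```text
clock: 6.35
position: [0.5248, 0.183, 0.3687]
ee_rot: [0.992, 0.123, -0.0, 0.0]
ft_force: [0.3, 0.2, -0.6]
grip_width: 0.508
grasp_force: 71.8
```

Run:
```python
from h import *
o=manip.get_obs();print(o['clock'],o['position'],o['ee_rot'],o['ft_force'])
print(tool(o,[.5255,.1818,.158])) 
im=viewer.camera("scene");cv2.imwrite("pics/s4.png",cv2.resize(im[180:360,330:500],None,fx=3.3,fy=3.3,interpolation=cv2.INTER_CUBIC))
```

```text
6.35 [0.52479406 0.18303373 0.36870969] [ 9.92396125e-01  1.23085016e-01 -4.65214608e-06  1.00558744e-04] [ 0.2886956   0.15902901 -0.55717091]
[ 0.39031029  1.32699052 55.70994916]
```

View pics/s4.png

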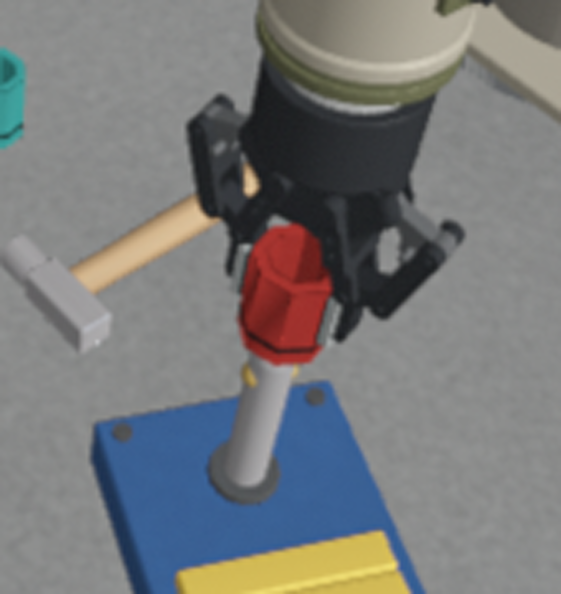

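The collar is upright just above the post tip. The brass balls show at crop (248,374) and (293,369), which puts them at z of about 0.142. I'll descend gently.

>>> arm_command --plan '[{"dp": [0.4,1,3],"spin": 0},{"dp": [0,0,3],"spin": 0},{"dp": [0,0,2],"spin": 0},{"dp": [0,0,0],"spin": 0},{"dp": [0,0,0],"spin": 0}]'

```text
clock: 6.9
position: [0.5255, 0.1822, 0.3607]
ee_rot: [0.992, 0.123, -0.0, 0.0]
ft_force: [0.9, 0.1, -2.8]
grip_width: 0.507
grasp_force: 71.8
```

>>> arm_command --plan '[{"dp": [0,0,2],"spin": 0},{"dp": [0,0,2],"spin": 0},{"dp": [0,0,2],"spin": 0},{"dp": [0,0,0],"spin": 0},{"dp": [0,0,0],"spin": 0}]'

```text
clock: 7.4
position: [0.5255, 0.1822, 0.3546]
ee_rot: [0.992, 0.123, -0.0, 0.0]
ft_force: [-0.3, 0.6, -2.8]
grip_width: 0.507
grasp_force: 71.8
```

>>> arm_command --plan '[{"dp": [0,0,2],"spin": 0},{"dp": [0,0,2],"spin": 0},{"dp": [0,0,2],"spin": 0},{"dp": [0,0,0],"spin": 0},{"dp": [0,0,0],"spin": 0}]'

```text
clock: 7.9
position: [0.5255, 0.1822, 0.3486]
ee_rot: [0.992, 0.123, -0.0, 0.0]
ft_force: [0.1, -0.3, -1.5]
grip_width: 0.509
grasp_force: 71.8
```

>>> arm_command --plan '[{"dp": [0,0,1],"spin": 0},{"dp": [0,0,1],"spin": 0},{"dp": [0,0,0],"spin": 0},{"dp": [0,0,0],"spin": 0}]'

```text
clock: 8.3
position: [0.5255, 0.1822, 0.3467]
ee_rot: [0.992, 0.123, 0.0, 0.0]
ft_force: [0.1, 0.0, -1.7]
grip_width: 0.506
grasp_force: 71.8
```

>>> arm_command --plan '[{"dp": [0,0,1],"spin": 0},{"dp": [0,0,1],"spin": 0},{"dp": [0,0,1],"spin": 0},{"dp": [0,0,0],"spin": 0}]'

```text
clock: 8.7
position: [0.5255, 0.1822, 0.3435]
ee_rot: [0.992, 0.123, -0.0, 0.0]
ft_force: [-0.5, 0.9, -1.5]
grip_width: 0.506
grasp_force: 71.8
```

>>> arm_command --plan '[{"dp": [0,0,1],"spin": 0},{"dp": [0,0,1],"spin": 0},{"dp": [0,0,0],"spin": 0}]'

```text
clock: 9.0
position: [0.5255, 0.1822, 0.3415]
ee_rot: [0.992, 0.123, -0.0, 0.0]
ft_force: [-0.9, -0.4, -2.1]
grip_width: 0.504
grasp_force: 71.8
```

>>> arm_command --plan '[{"dp": [0,0,1],"spin": 0},{"dp": [0,0,1],"spin": 0},{"dp": [0,0,0],"spin": 0}]'

```text
clock: 9.3
position: [0.5255, 0.1822, 0.3395]
ee_rot: [0.992, 0.123, -0.0, 0.0]
ft_force: [-0.0, -0.3, -2.1]
grip_width: 0.509
grasp_force: 71.8
```

>>> arm_command --plan '[{"dp": [0,0,1],"spin": 0},{"dp": [0,0,1],"spin": 0},{"dp": [0,0,0],"spin": 0}]'

```text
clock: 9.6
position: [0.5255, 0.1822, 0.3375]
ee_rot: [0.992, 0.123, -0.0, 0.0]
ft_force: [-0.3, 0.2, -1.5]
grip_width: 0.508
grasp_force: 71.8
```

>>> arm_command --plan '[{"dp": [0,0,1],"spin": 0},{"dp": [0,0,1],"spin": 0},{"dp": [0,0,0],"spin": 0}]'

```text
clock: 9.9
position: [0.5256, 0.1822, 0.3359]
ee_rot: [0.992, 0.123, 0.0, 0.0]
ft_force: [-0.3, -0.9, 0.9]
grip_width: 0.504
grasp_force: 72.1
```

>>> arm_command --plan '[{"dp": [0,0,1],"spin": 0},{"dp": [0,0,1],"spin": 0},{"dp": [0,0,0],"spin": 0}]'

```text
clock: 10.2
position: [0.5257, 0.1825, 0.3345]
ee_rot: [0.992, 0.123, 0.001, -0.0]
ft_force: [-0.4, -0.2, 4.6]
grip_width: 0.508
grasp_force: 72.8
```

>>> arm_command --plan '[{"dp": [0,0,1],"spin": 0},{"dp": [0,0,1],"spin": 0},{"dp": [0,0,0],"spin": 0}]'

```text
clock: 10.5
position: [0.5256, 0.1825, 0.3322]
ee_rot: [0.992, 0.123, 0.001, -0.0]
ft_force: [0.3, 1.8, 1.8]
grip_width: 0.509
grasp_force: 72.4
```

>>> arm_command --plan '[{"dp": [0,0,1],"spin": 0},{"dp": [0,0,1],"spin": 0},{"dp": [0,0,0],"spin": 0}]'

```text
clock: 10.8
position: [0.5255, 0.1822, 0.3293]
ee_rot: [0.992, 0.123, -0.0, -0.0]
ft_force: [0.9, 2.0, -1.1]
grip_width: 0.505
grasp_force: 72.2
```

>>> arm_command --plan '[{"dp": [0,0,1],"spin": 0},{"dp": [0,0,1],"spin": 0},{"dp": [0,0,0],"spin": 0}]'

```text
clock: 11.1
position: [0.5255, 0.1821, 0.3273]
ee_rot: [0.992, 0.123, -0.0, 0.0]
ft_force: [0.6, 1.3, -0.9]
grip_width: 0.51
grasp_force: 72.1
```

>>> arm_command --plan '[{"dp": [0,0,1],"spin": 0},{"dp": [0,0,0],"spin": 0}]'

```text
clock: 11.3
position: [0.5255, 0.1822, 0.3263]
ee_rot: [0.992, 0.123, -0.0, 0.0]
ft_force: [1.2, 0.9, -2.1]
grip_width: 0.505
grasp_force: 72.1
```

>>> arm_command --plan '[{"dp": [0,0,1],"spin": 0},{"dp": [0,0,0],"spin": 0}]'

```text
clock: 11.5
position: [0.5254, 0.1821, 0.3252]
ee_rot: [0.992, 0.123, -0.0, 0.0]
ft_force: [0.7, 0.8, -5.4]
grip_width: 0.505
grasp_force: 71.8
```

>>> arm_command --plan '[{"dp": [0,0,1],"spin": 0},{"dp": [0,0,0],"spin": 0}]'

```text
clock: 11.7
position: [0.5254, 0.1821, 0.3242]
ee_rot: [0.992, 0.123, -0.0, 0.0]
ft_force: [0.7, 1.2, -4.9]
grip_width: 0.509
grasp_force: 71.7
```

>>> arm_command --plan '[{"dp": [0,0,0.5],"spin": 0},{"dp": [0,0,0],"spin": 0}]'

```text
clock: 11.9
position: [0.5254, 0.1821, 0.3239]
ee_rot: [0.992, 0.123, -0.0, 0.0]
ft_force: [1.2, 1.8, -4.8]
grip_width: 0.505
grasp_force: 71.7
```

>>> arm_command --plan '[{"dp": [0,0,0.5],"spin": 0},{"dp": [0,0,0],"spin": 0}]'

```text
clock: 12.1
position: [0.5254, 0.1821, 0.3235]
ee_rot: [0.992, 0.123, -0.0, 0.0]
ft_force: [1.3, 0.5, -4.6]
grip_width: 0.502
grasp_force: 71.7
```

>>> arm_command --plan '[{"dp": [0,0,0.5],"spin": 0},{"dp": [0,0,0],"spin": 0}]'

```text
clock: 12.3
position: [0.5254, 0.1821, 0.323]
ee_rot: [0.992, 0.123, -0.0, 0.0]
ft_force: [0.6, 0.4, -6.2]
grip_width: 0.506
grasp_force: 71.7
```

>>> arm_command --plan '[{"dp": [0,0,0.5],"spin": 0},{"dp": [0,0,0],"spin": 0}]'

```text
clock: 12.5
position: [0.5254, 0.1821, 0.3224]
ee_rot: [0.992, 0.123, -0.0, 0.0]
ft_force: [0.9, 0.2, -6.4]
grip_width: 0.508
grasp_force: 71.7
```

>>> arm_command --plan '[{"dp": [0,0,0.5],"spin": 0},{"dp": [0,0,0],"spin": 0}]'

```text
clock: 12.7
position: [0.5254, 0.1822, 0.322]
ee_rot: [0.992, 0.123, -0.0, 0.0]
ft_force: [0.1, 0.1, -7.0]
grip_width: 0.508
grasp_force: 71.8
```

>>> arm_command --plan '[{"dp": [0,0,0.4],"spin": 0},{"dp": [0,0,0],"spin": 0}]'

```text
clock: 12.9
position: [0.5255, 0.1821, 0.3217]
ee_rot: [0.992, 0.123, -0.0, 0.0]
ft_force: [1.6, 0.1, -5.6]
grip_width: 0.513
grasp_force: 71.8
```

>>> arm_command --plan '[{"dp": [0,0,0.4],"spin": 0},{"dp": [0,0,0],"spin": 0},{"dp": [0,0,0],"spin": 0}]'

```text
clock: 13.2
position: [0.5256, 0.1822, 0.3215]
ee_rot: [0.992, 0.123, 0.0, 0.0]
ft_force: [-0.3, -1.2, -4.2]
grip_width: 0.508
grasp_force: 71.7
```

>>> arm_command --plan '[{"dp": [0,0,0.4],"spin": 0},{"dp": [0,0,0],"spin": 0},{"dp": [0,0,0],"spin": 0}]'

```text
clock: 13.5
position: [0.5256, 0.1823, 0.3212]
ee_rot: [0.992, 0.123, 0.0, 0.0]
ft_force: [0.1, -0.4, -3.0]
grip_width: 0.508
grasp_force: 71.7
```

>>> arm_command --plan '[{"dp": [0,0,0.3],"spin": 0},{"dp": [0,0,0],"spin": 0},{"dp": [0,0,0],"spin": 0}]'

```text
clock: 13.8
position: [0.5256, 0.1823, 0.3208]
ee_rot: [0.992, 0.123, 0.0, -0.0]
ft_force: [-0.3, 0.6, -2.3]
grip_width: 0.504
grasp_force: 71.6
```

>>> arm_command --plan '[{"dp": [0,0,0.2],"spin": 0},{"dp": [0,0,0],"spin": 0},{"dp": [0,0,0],"spin": 0},{"dp": [0,0,0],"spin": 0},{"dp": [0,0,0],"spin": 0}]'

```text
clock: 14.3
position: [0.5255, 0.1822, 0.3205]
ee_rot: [0.992, 0.123, 0.0, 0.0]
ft_force: [0.3, 0.2, -1.4]
grip_width: 0.51
grasp_force: 71.6
```

>>> arm_command --plan '[{"dp": [0,0,0],"spin": 0},{"dp": [0,0,0],"spin": 0},{"dp": [0,0,0],"spin": 0}]' --newtons 20

```text
clock: 14.6
position: [0.5255, 0.1822, 0.3205]
ee_rot: [0.992, 0.123, 0.0, 0.0]
ft_force: [0.2, -0.3, -1.7]
grip_width: 0.509
grasp_force: 71.6
```

>>> arm_command --plan '[{"dp": [0,0,0],"spin": 0},{"dp": [0,0,0],"spin": 0},{"dp": [0,0,0],"spin": 0},{"dp": [0,0,0],"spin": 0},{"dp": [0,0,0],"spin": 0}]' --grip -1

```text
clock: 15.1
position: [0.5256, 0.1822, 0.3205]
ee_rot: [0.992, 0.123, 0.0, 0.0]
ft_force: [0.2, -0.3, -0.4]
grip_width: 0.999
grasp_force: 0.0
```

>>> arm_command --plan '[{"dp": [0,0,-10],"spin": 0},{"dp": [0,0,-30],"spin": 0},{"dp": [0,0,-40],"spin": 0},{"dp": [-30,0,-30],"spin": 0},{"dp": [-40,0,0],"spin": 0}]'

```text
clock: 15.6
position: [0.458, 0.1661, 0.4348]
ee_rot: [0.992, 0.124, 0.003, -0.001]
ft_force: [-0.5, 0.7, 1.3]
grip_width: 1.0
grasp_force: 0.0
```

Run:
```python
from h import *
o=manip.get_obs();print(o['clock'],o['position'],o['ft_force'],o['grip_width'])
im=viewer.camera("scene");w=viewer.camera("wrist");cv2.imwrite("pics/w5.png",w)
a=cv2.resize(im[180:360,330:500],(567,600),interpolation=cv2.INTER_CUBIC)
cv2.imwrite("pics/s5.png",a)
# expected groove line level on the scene picture (near side), if seated at TCP .3208
K,R,t=cam("scene")
for z in (.3208-.1905+.014,):
    q=K@(R@np.array([.5255,.1822,z])+t);q=q/q[2];print("axis groove px crop",(q[0]-330)*3.335,(q[1]-180)*3.333)
```

```text
15.6 [0.45802206 0.16610702 0.43484055] [-0.49688793  0.73221289  1.26600354] 1.000454813917008
axis groove px crop 271.05205628999 372.557070024352
```

View pics/s5.png

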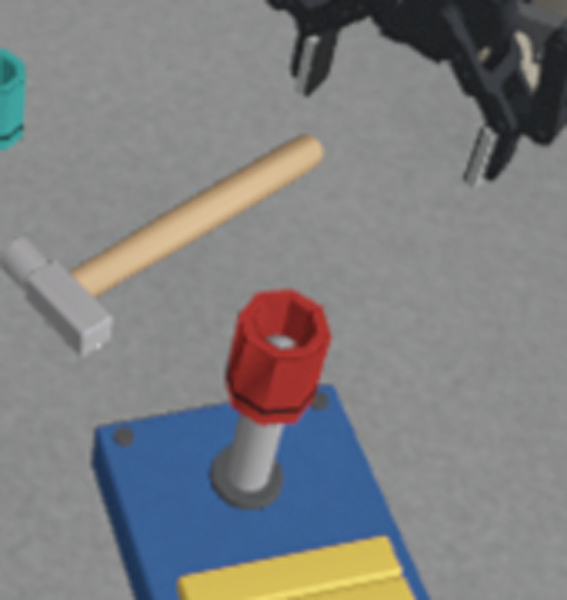

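The collar hangs upright on the post at the click height, with the gripper clear, so I'm handing in.

```bash
python3 -c "
from workcell import manip
print(manip.hand_in())"
```

```text
the job is handed in; nothing more can be done
None
```

The red collar is on the guide post, slid down to the click and released, hanging upright there in the last picture; I handed the job in at about 16 s, but the hand-in gave no verdict.

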